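Flip the quarry tile onto the mat with the spatula

ROBOT

A 7-joint arm with a two-finger parallel gripper is mounted at the origin on the work surface. World frame = base frame: x ahead of the robot, y to its left, z up, the work surface at z = 0. Lengths are in mm, angles in rad, forces in N, time in s.
With the tool pointing down it reaches from about 375 to 925 mm from the base axis. Payload 3.1 kg.
Tool frame: the origin (TCP) lies on the mounting face of the last link; the fingertips stand 173 mm ahead of it and the grasp point (between the pads) lies 155 mm ahead of it (tip_reach is the distance from the TCP to the fingertips, in mm); z points along the fingers, y is the line along which they close (so a half turn about z gives the same grasp; the last joint's range is limited). The gripper opens to 85 mm and grips with 20 to 120 N. Pads are 22 mm wide; open, the fingers measure 114 mm over their backs; the gripper's body (76 mm by 85 mm) begins 54 mm behind the grasp point. The pads swing forward as they close: fully open they stand 13 mm farther back than shut.
Start: joints at [1.25, 0.383, 0.044, 1.598, -0.018, 1.161, -0.05], TCP at [143.642, -633.935, 404.669] pointing down, gripper open.
Joint ranges: [-2.61, 2.61], [-0.41, 2.15], [-1.48, 1.57], [0, 2.5], [-1.57, 4.71], [0.05, 1.97], [-2.85, 2.85]. Speed limits (rad/s): [2.79, 2.79, 3.14, 3.14, 3.14, 3.14, 3.14].

INTERFACE

Orientations are given as a unit quaternion [x, y, z, w].
In Python, from rig import sense, snapshot, finish_job, recognise, tip_of, tip_reach gives the robot as it stands. The module is installed in compiled form; this text tells all that it offers.
- The arm moves only by the tool step_arm, never from a script. Its argument "plan" is a list of rows, each a list of 3 entries, a list of its own where there are three numbers: the finger opening in m, from 0 to 0.0854, then the shift along the tool's x, y, z in m, then the turn, a rotation vector about the tool's x, y, z in rad. A call has 1 to 12 rows; each row shifts and turns the commanded pose from where the row before left it, along the tool's axes as they then stand; what a row does not reach is not made up. A row lasts 1/8 s, in which the tool goes at most 62.5 mm and 10.7 degrees, less where a joint would pass 70% of its speed; a pose out of reach is approached as far as the arm can. A call with a gripper value outside its range is refused whole. The fingers move at their own pace and stop on an object; "force" is the grip in N (left out, the last holds). Time passes only in rows, so rows that do not move let the fingers close. It gives the time, the measured TCP pose, the force, the opening and the grip force at its end, in the units of the state.
- sense(): the state, without advancing time (a new reading comes with each control period).
- snapshot(name): name is "scene" or "top"; returns a dict with "color" (384x512x3 uint8, red, green, blue), "camera_matrix" (3x3 intrinsics, pixels), "view" (4x4, takes a point from world to camera coordinates). Camera axes: x right, y up, looking along -z (the intrinsics and any distortion apply to the point x, -y, -z); pixel columns grow to the right and rows downward; lengths in mm; the calibration is good to about 2 mm. A picture is of the moment at which its call begins. There is no depth.
- finish_job(): hands the job in; it is judged then, once.
Trained networks look in a picture, given as the dict that the camera call returned (one of the last four; its "shot" number tells which), for a name from the list of things; names that differ only in an ending like _2 or _b are one class to them, and where a whole thing is asked for, a point or a joint stands for the part that bears it (a point fixed in the world has none). Each returns a list of dicts, best first, with "conf" (0 to 1); they miss things now and then, are a little off and sometimes report something else, mostly with a low value. They report only what shows in the picture. A call takes as long as a camera call. They do not tell look-alikes from the thing itself.
- recognise(label, picture): "extent" ([left, top, right, bottom] as shares, 0 to 1, of the picture: columns of its width, rows of its height, round what is visible of it).
- tip_of(label, picture): "centre" ([row, column] as shares, 0 to 1, of the picture: columns of its width, rows of its height: a listed point, or the origin of a listed thing).
The state is a dict: "clock": time; "joints": joint angles; "qd": joint speeds; "joint_efforts": joint torques, N m; "position": TCP position; "orientation": TCP orientation; "contact_force": force on the tool from outside, world axes, zero at the start; "moment": the same for the moment, N m; "grip_width": finger opening in mm; "grasp_force": force on a finger pad.
Only numpy, scipy, OpenCV 4.12 (cv2) and the standard library are available. Lean on these libraries where they do the work, as an engineer would, in place of code of your own. Each camera call takes 0.05 s, during which the arm holds its last target. There are 200 camera calls.

TASK

The terracotta tile on the stand needs its back ready for adhesive: with the green-handled spatula under its overhanging edge, flip it over onto the stand's black rubber mat so that it lies flat with its pale ribbed back up. Do not touch this tile with the gripper or the arm, and leave the grey tile where it is. Then set the spatula down again on the table, standing on its blade and prop leg as it was, and let go.

Things in the scene. Friction and masses are not known exactly. Their poses are not given: they have to be found in the camera images.
- tile: Terracotta tile, 76 (x) by 100 (y) by 14 mm (z), 0.18 to 0.29 kg, red face up. Origin: centre of the pale ribbed back; z points to the red face. Starts flat on the stand's seat, axes parallel to the stand's, -x side 2 to 5 mm from the step; about 33 mm of its +x side juts out free, 16 mm above the table. Raised there, it pivots on its -x lower edge, stopped by the step, and topples onto the mat.
- spatula: Steel spatula, 0.18 kg, x from handle to blade (starts roughly away from the robot), z up; origin: on the table under mid-handle. Green handle bar: 110 (x) by 18 (y) by 22 mm high, centred 62 mm above the origin. Blade: 3 mm thick, underside z = 0, x 75 to 160, y -25 to 25 mm. Thin shank at x 50 to 80. A wire prop leg at x = -58 mm, cross foot 36 mm wide, keeps the handle up.
- stand: Fixed stand, x roughly to the right (world -y). Origin: on the table under the middle of the step. Seat: aluminium bar, x 0 to 46, y -70 to 70 mm, top 16 mm above the table; at its +x side only bare table. Mat: black rubber on plywood, x -120 to 0, y -75 to 75 mm, top 20 mm above the table, so a 4 mm step stands at x = 0.
- grey_tile: Bystander: loose grey tile of the same size, flat on the table, face up. Origin: centre of its underside. A white bottle with a red cap (60 mm wide, 150 mm tall) and a white tub with a green lid (90 mm wide, 85 mm tall) also stand at the sides.
Mind the look-alikes: they are no part of the job. What is shaped like the spatula but brown is not meant. Of the things that look like the stand, take the one that is farthest from the robot's base at the start.

How it is judged (in metres and radians):
On the way:
1. the spatula has raised the terracotta tile by one side, to more than 20 degrees (angle between tile's own z axis and vertical above 0.35 rad and contact force between spatula and tile above 0.05 N), for 0.03 s.
At the end, for the whole second after the job is handed in: The terracotta tile rests pale back up (level within 10 degrees) on the mat, its centre 20 to 100 mm from the step and within 60 mm of the mat's middle line; the spatula stands released on the table on blade and prop leg (within 10 degrees and 10 mm of height); both at rest (angle between tile's own z axis and vertical above 2.96 rad and x of tile in the frame of stand between -0.1 and -0.02 m and y of tile in the frame of stand between -0.06 and 0.06 m and z of tile in the frame of stand between 0.027 and 0.042 m and linear speed of each of tile, spatula below 0.02 m/s and angle between spatula's own z axis and vertical below 0.17 rad and height (world z) of spatula between -0.008 and 0.01 m); the robot touches nothing.
It fails at once if the gripper or arm touches the terracotta tile (contact force between any of the fingers, the arm and tile above 0.5 N).
It fails at once if the grey tile is moved by more than 20 mm (distance of grey_tile from where it was at the start of the episode above 0.02 m).
It also fails if it takes over 51 s, if anything falls off the work surface, if the arm or the gripper's body presses on something with over 40 N, if the wrist force passes 120 N, or if a joint passes its speed limit or range.

## Working session

There is one attempt and no reset: what is moved stays moved. The work goes in short steps, Python scripts to look and compute and a tool call to move; the robot and the scene stay as the last step left them, time stands still between calls to the robot, and variables do not carry over. Pictures are saved under pics/ and viewed, at most 10 in all, crops included, and the job is handed in when it is done.

Besides the shell and the picture viewer there is one more tool, called as name(argument=value, ...), one argument or row to a line, values as JSON. step_arm: Moves the arm, as the interface text tells. Its arguments: {"type":"object","properties":{"plan":{"type":"array"},"force":{"type":"number"}},"required":["plan"]}

```bash
mkdir -p pics
cat > h.py <<'E'
import numpy as np, cv2
from rig import *
def pix2plane(p,u,v,z):
    K=np.array(p["camera_matrix"],float);V=np.array(p["view"],float)
    d=np.linalg.inv(K)@[u,v,1]; d=np.array([d[0],-d[1],-d[2]])
    R,t=V[:3,:3],V[:3,3]; c=-R.T@t; w=R.T@d
    return c+w*(z-c[2])/w[2]
def w2pix(p,P):
    K=np.array(p["camera_matrix"],float);V=np.array(p["view"],float)
    q=V[:3,:3]@np.array(P,float)+V[:3,3]; a=K@[q[0],-q[1],-q[2]]; return a[:2]/a[2]
E
python3 - <<'E'
from h import *
s=sense();print(s)
for n in("scene","top"):
    p=snapshot(n);cv2.imwrite(f"pics/{n}0.png",cv2.resize(p["color"][:,:,::-1],(800,600),interpolation=cv2.INTER_CUBIC))
    print(n,p.keys(),np.round(p["camera_matrix"],1).tolist(),np.round(p["view"],3).tolist())
    for l,z in(("tile",16),("spatula",0),("stand",0),("grey_tile",0)):
        for r in tip_of(l,p):
            v,u=r["centre"]; print(l,round(r["conf"],2),"px",round(u*800),round(v*600),np.round(pix2plane(p,u*512,v*384,z)))
E
```

```text
{'clock': 0.0, 'joints': array([ 1.25019411,  0.3838352 ,  0.04383735,  1.59960272, -0.0179099 ,
        1.16119029, -0.04988191]), 'qd': array([ 1.01034958e-03, -1.12532967e-03,  4.78878133e-04,  1.87976814e-04,
       -2.63041379e-04,  2.73611493e-04,  6.58615677e-05]), 'joint_efforts': array([ 4.43840354e-04, -4.33459175e+01,  1.02461915e+00, -2.49511278e+01,
        1.07005113e-02,  1.13842136e-02, -1.37989332e-06]), 'position': array([ 143.53350988, -633.44548281,  403.27315897]), 'orientation': array([ 9.93795424e-01,  1.11215593e-01, -2.13438645e-04, -1.30416409e-03]), 'contact_force': array([0.36593517, 0.28684256, 0.57590513]), 'moment': array([ 0.03733154, -0.0407984 , -0.04606395]), 'grasp_force': 0.0, 'grip_width': 85.5020539543512}
scene dict_keys(['color', 'camera_matrix', 'view', 'shot']) [[410.3, 0.0, 256.9], [0.0, 410.3, 199.1], [0.0, 0.0, 1.0]] [[0.063, 0.998, -0.006, -16.859], [-0.572, 0.041, 0.819, 245.223], [0.818, -0.048, 0.574, -1622.201], [0.0, 0.0, 0.0, 1.0]]
tile 0.78 px 413 347 [563.   3.  16.]
spatula 0.89 px 237 285 [ 305. -351.    0.]
spatula 0.71 px 307 338 [ 502. -191.    0.]
spatula 0.7 px 384 468 [828. -60.   0.]
stand 0.85 px 433 362 [589.  37.   0.]
stand 0.72 px 511 240 [156. 266.   0.]
stand 0.19 px 411 342 [530.   1.   0.]
grey_tile 0.86 px 622 349 [578. 384.   0.]
top dict_keys(['color', 'camera_matrix', 'view', 'shot']) [[370.8, 0.0, 257.8], [0.0, 370.8, 194.8], [0.0, 0.0, 1.0]] [[0.01, -1.0, -0.001, -18.867], [0.996, 0.01, 0.089, -493.739], [-0.089, -0.002, 0.996, -1050.41], [0.0, 0.0, 0.0, 1.0]]
spatula 0.96 px 590 412 [ 298. -364.    0.]
spatula 0.84 px 494 303 [ 501. -187.    0.]
spatula 0.74 px 425 134 [829. -53.   0.]
stand 0.96 px 250 486 [158. 263.   0.]
stand 0.77 px 378 257 [586.  33.   0.]
grey_tile 0.57 px 201 258 [582. 370.   0.]
```

View pics/top0.png

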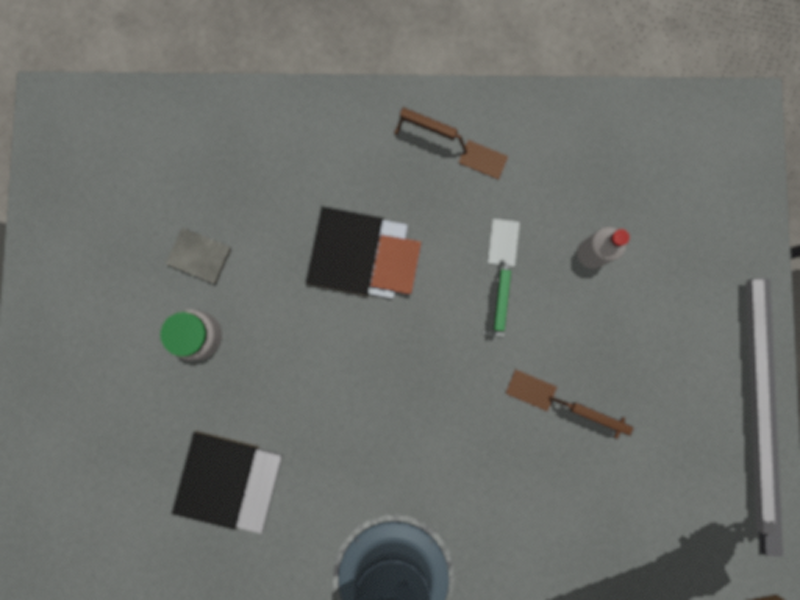

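View pics/scene0.png

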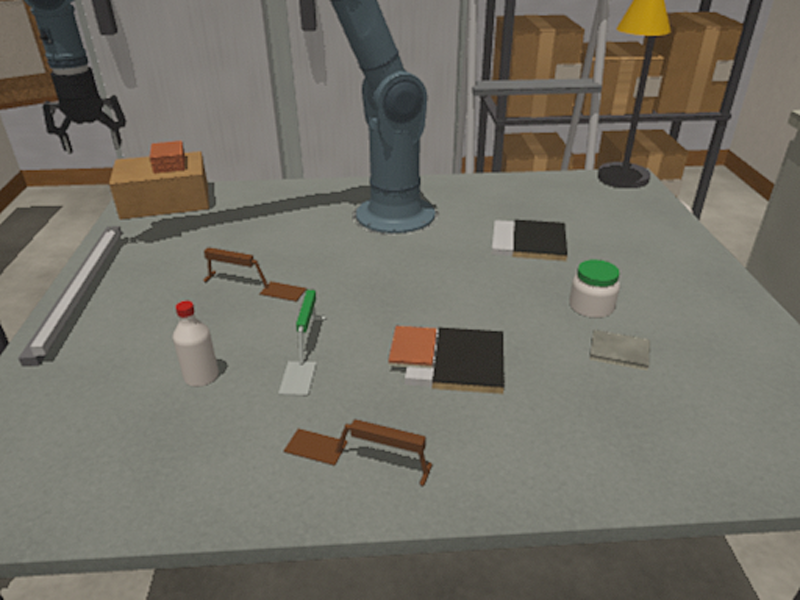

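The top view shows the target stand's mat at about (345,250) with the red tile at (397,265). The green spatula has its handle at (503,300) and its blade at (504,242). The other stand at (230,485) and the brown spatulas are decoys.

```bash
cat > m.py <<'E'
from h import *
def blob(p,mask,z,near):
    n,l,st,ce=cv2.connectedComponentsWithStats(mask.astype(np.uint8))
    best=min((i for i in range(1,n) if st[i,4]>60),key=lambda i:np.hypot(*(ce[i]-near)))
    ys,xs=np.nonzero(l==best)
    P=np.array([pix2plane(p,u,v,z)[:2] for u,v in zip(xs,ys)],np.float32)
    r=cv2.minAreaRect(P); return P.mean(0),r
def measure(p,items):
    c=p["color"].astype(int);R,G,B=c[...,0],c[...,1],c[...,2]
    M=dict(green=(G>R*1.5)&(G>B*1.4)&(G>60),red=(R>G*1.7)&(R>110),black=(c.max(2)<45),white=(c.min(2)>140))
    return {k:blob(p,M[k.split("_")[0]],z,np.array(near)) for k,z,near in items}
E
python3 - <<'E'
from m import *
p=snapshot("top");k=.64
o=measure(p,[("green",73,(503*k,300*k)),("white_blade",3,(504*k,242*k)),("red",30,(397*k,265*k)),("black",20,(345*k,250*k))])
for a,(m,r) in o.items(): print(a,np.round(m,1),np.round(r[0],1),np.round(r[1],1),round(r[2],2))
p=snapshot("scene")
o=measure(p,[("green",73,(307*k,310*k)),("white_blade",3,(298*k,378*k)),("red",30,(413*k,347*k)),("black",20,(470*k,357*k))])
for a,(m,r) in o.items(): print(a,np.round(m,1),np.round(r[0],1),np.round(r[1],1),round(r[2],2))
E
```

```text
green [ 499.4 -188.1] [ 499.9 -188.2] [ 16.7 103.6] 83.19
white_blade [ 618.3 -204. ] [ 617.5 -204.1] [52.5 86.9] 83.29
red [ 623.3 -416.4] [ 623.3 -416.6] [25.9 27.8] 27.04
black [593.9  97.8] [594.2  97.4] [111.2 144.2] 79.69
green [ 512.3 -187.4] [ 514.1 -187.1] [ 20.4 123. ] 83.64
white_blade [ 617.7 -203.3] [ 614.9 -202.9] [49.3 83.7] 83.61
red [576.4   5. ] [574.2   1.1] [ 72.7 100.2] 79.94
black [667.3  82.3] [665.2  83.6] [116.6  28.2] 69.8
```

step_arm(
  plan=[
    [0.085,[0,0,0],[0,0,0.171]],
    [0.085,[0,0,0],[0,0,0.171]],
    [0.085,[0.0312,-0.0483,0],[0,0,0]],
    [0.085,[0.0312,-0.0483,0],[0,0,0]],
    [0.085,[0.0312,-0.0483,0],[0,0,0]],
    [0.085,[0.0312,-0.0483,0],[0,0,0]],
    [0.085,[0.0312,-0.0483,0],[0,0,0]],
    [0.085,[0.0312,-0.0483,0],[0,0,0]],
    [0.085,[0.0312,-0.0483,0],[0,0,0]],
    [0.085,[0.0312,-0.0483,0],[0,0,0]],
    [0.085,[0.0312,-0.0483,0],[0,0,0]],
    [0.085,[0.0312,-0.0483,0],[0,0,0]],
  ],
)

```text
clock: 2.1
position: [511.8, -190.1, 405.2]
orientation: [0.998, -0.06, 0.001, 0.0]
contact_force: [0.3, -0.2, -0.7]
grip_width: 84.9
grasp_force: 0.0
```

```bash
cat >> h.py <<'E'
from scipy.spatial.transform import Rotation as Ro
def to(x,y,z,yaw):
    "tool-axis shift (mm, in present axes) and turn to reach a tool-down pose"
    s=sense();R=Ro.from_quat(s["orientation"]);T=Ro.from_euler('z',yaw)*Ro.from_euler('x',np.pi)
    print("t",round(s["clock"],2),"pos",np.round(s["position"],1),"shift",np.round(R.inv().apply(np.array([x,y,z])-s["position"]),1),
      "in new axes",np.round(T.inv().apply(np.array([x,y,z])-s["position"]),1),"turn",np.round((R.inv()*T).as_rotvec(),3),"j",np.round(s["joints"],2))
E
python3 - <<'E'
from m import *
to(510.7,-191.3,217,-.119)
p=snapshot("top");c=p["color"].astype(int);k=.64
m=(c[...,0]>c[...,1]*1.5)&(c[...,0]>80);m[:130]=0;m[200:]=0;m[:,:220]=0;m[:,300:]=0
n,l,st,ce=cv2.connectedComponentsWithStats(m.astype(np.uint8));i=1+st[1:,4].argmax();ys,xs=np.nonzero(l==i)
P=np.array([pix2plane(p,u,v,30)[:2] for u,v in zip(xs,ys)],np.float32);print(st[i],P.mean(0),cv2.minAreaRect(P))
E
```

```text
t 2.1 pos [ 511.8 -190.1  405.2] shift [ -1.2   1.2 188.2] in new axes [ -0.9   1.3 188.2] turn [ 0.001 -0.001 -0.001] j [ 0.53  0.2  -0.28  1.84  0.06  1.11 -1.46]
[238 152  30  36 780] [5.6775067e+02 2.6234394e-01] ((567.7937622070312, 0.7849197387695312), (70.86128234863281, 95.47513580322266), 79.59190368652344)
```

step_arm(
  plan=[
    [0.085,[-0.001,0.001,0.045],[0,0,0]],
    [0.085,[0,0,0.045],[0,0,0]],
    [0.085,[0,0,0.045],[0,0,0]],
    [0.085,[0,0,0.035],[0,0,0]],
    [0.085,[0,0,0.018],[0,0,0]],
    [0.03,[0,0,0],[0,0,0]],
    [0.03,[0,0,0],[0,0,0]],
    [0.01,[0,0,0],[0,0,0]],
    [0.01,[0,0,0],[0,0,0]],
    [0.01,[0,0,0],[0,0,0]],
    [0.01,[0,0,0],[0,0,0]],
    [0.01,[0,0,0],[0,0,0]],
  ],
  force=100,
)

```text
clock: 3.65
position: [510.4, -192.5, 218.0]
orientation: [0.998, -0.06, 0.001, 0.0]
contact_force: [-1.2, 0.7, 5.7]
grip_width: 16.3
grasp_force: 97.5
```

```bash
python3 -c "
from m import *
to(510.7,-191.3,217,-.119);print(sense()['grip_width'],sense()['grasp_force'])"
```

```text
t 3.65 pos [ 510.4 -192.5  218. ] shift [ 0.1 -1.2  1. ] in new axes [ 0.1 -1.2  1. ] turn [ 0.    -0.002 -0.   ] j [ 0.49  0.45 -0.24  1.97  0.16  0.74 -1.53]
16.322457641106663 97.49090194702148
```

step_arm(
  plan=[
    [0.01,[0,0,-0.03],[0,0,0]],
    [0.01,[0.02,0.017,-0.03],[0,0,0]],
    [0.01,[0,0,0],[0,0,-0.151]],
    [0.01,[0,0,0],[0,0,-0.151]],
    [0.01,[0,0,0],[0,0,-0.151]],
    [0.01,[0,0,0],[0,0,-0.151]],
    [0.01,[0,0,0],[0,0,-0.151]],
    [0.01,[0,0,0],[0,0,-0.151]],
    [0.01,[0,0,0],[0,0,-0.151]],
    [0.01,[0,0,0],[0,0,-0.151]],
    [0.01,[0,0,0],[0,0,-0.151]],
    [0.01,[0,0,0],[0,0,-0.151]],
  ],
)

```text
clock: 5.15
position: [526.9, -211.6, 275.9]
orientation: [0.766, 0.643, -0.0, -0.001]
contact_force: [-0.4, 1.0, -2.4]
grip_width: 16.3
grasp_force: 98.0
```

Run:
```python
from m import *
to(532,-211.4,222,1.391)
for n in("top","scene"):
    p=snapshot(n);s=sense()["position"]
    a,b=(180,330) if n=="top" else (160,340)
    cr=p["color"][100:280,a-20:b+40,::-1];cv2.imwrite(f"pics/{n}1.png",cv2.resize(cr,None,fx=3,fy=3,interpolation=cv2.INTER_CUBIC))
```

```text
t 5.15 pos [ 526.9 -211.6  275.9] shift [ 1.1  5.1 53.9] in new axes [ 1.1  5.  53.9] turn [-0.002 -0.     0.005] j [ 0.76  0.44 -0.55  1.88  0.29  0.9  -0.09]
```

View pics/scene1.png

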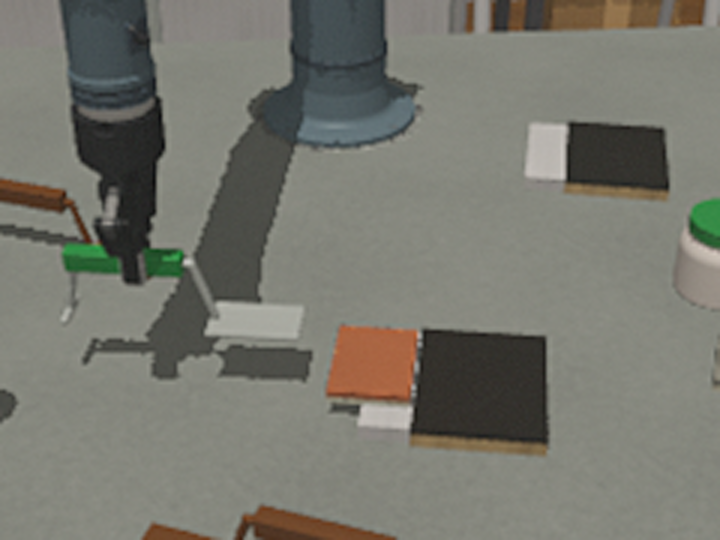

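View pics/top1.png

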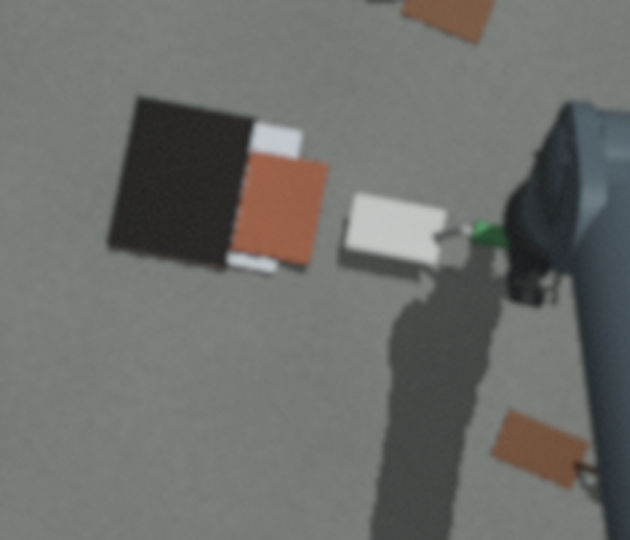

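The scene view shows the spatula held level with its blade at about (255,320), pointing at the tile at (372,362). In the top view the blade at (397,228) lines up with the tile at (280,208). I'll check the blade numerically before inserting.

Run:
```python
from m import *
O=np.array([583.5,38.4]);X=np.array([-.179,-.984]);Y=np.array([.984,-.179])
for n,near in(("top",(160+397/3,100+228/3)),("scene",(140+255/3,100+320/3))):
    p=snapshot(n)
    m,r=measure(p,[("white",275.9-218+3,near)])["white"]
    q=np.array(r[0])-O;print(n,r,"stand xy of blade centre",q@X,q@Y)
s=sense()["position"][:2]-O;print("tcp",s@X,s@Y)
```

```text
top ((544.8987426757812, -107.68207550048828), (90.61415100097656, 53.43910217285156), 79.6364974975586) stand xy of blade centre 150.65438735351563 -11.83494569244385
scene ((543.2139892578125, -105.85752868652344), (84.40144348144531, 52.33781051635742), 79.91820526123047) stand xy of blade centre 149.16060415039064 -13.819336935424802
tcp 256.1778212276615 -10.70336358288117
```

step_arm(
  plan=[
    [0.01,[0,0,0.03],[0,0,0]],
    [0.01,[0,0,0.02],[0,0,0]],
    [0.01,[0,0,0.003],[0,0,0]],
    [0.01,[0,0,0],[0,0,0]],
  ],
)

```text
clock: 5.85
position: [527.7, -211.5, 223.7]
orientation: [0.768, 0.641, 0.0, -0.0]
contact_force: [1.2, 0.8, -1.9]
grip_width: 16.3
grasp_force: 98.0
```

Run:
```python
from m import *
O=np.array([583.5,38.4]);X=np.array([-.179,-.984]);Y=np.array([.984,-.179])
s=sense();q=s["position"][:2]-O;print("tcp",q@X,q@Y,s["position"][2],s["contact_force"])
p=snapshot("scene");m,r=measure(p,[("white",s["position"][2]-218+3,w2pix(p,[545,-107,8]))])["white"]
q=np.array(r[0])-O;print(r,q@X,q@Y)
```

```text
tcp 255.87328363654228 -10.144271021842439 223.6601332929265 [ 1.17830256  0.75886228 -1.93196157]
((544.0208740234375, -106.72808837890625), (84.4336166381836, 51.837459564208984), 79.3046646118164) 149.87280251464844 -12.86953214111328
```

step_arm(
  plan=[
    [0.01,[0.02,0,0],[0,0,0]],
    [0.01,[0.02,0,0],[0,0,0]],
    [0.01,[0.012,0,0],[0,0,0]],
    [0.01,[0,0,-0.004],[0,0,0]],
    [0.01,[0,0,-0.004],[0,0,0]],
    [0.01,[0,0,-0.004],[0,0,0]],
    [0.01,[0.001,0,-0.005],[0,0,0]],
    [0.01,[0.002,0,-0.009],[0,0,0]],
    [0.01,[0,0,0],[0,0,0]],
  ],
  force=120,
)

```text
clock: 7.02
position: [537.9, -157.4, 250.8]
orientation: [0.768, 0.641, 0.001, 0.001]
contact_force: [0.6, -0.3, -2.7]
grip_width: 16.3
grasp_force: 119.9
```

Run:
```python
from m import *
O=np.array([583.5,38.4]);X=np.array([-.179,-.984]);Y=np.array([.984,-.179])
s=sense();q=s["position"][:2]-O;print("tcp",q@X,q@Y,s["position"][2],s["contact_force"])
p=snapshot("scene");cr=p["color"][140:290,180:340,::-1];cv2.imwrite("pics/scene2.png",cv2.resize(cr,None,fx=4,fy=4,interpolation=cv2.INTER_CUBIC))
```

```text
tcp 200.80346552963013 -9.805719605619656 250.780033891491 [ 0.59024692 -0.2644362  -2.67871335]
```

View pics/scene2.png

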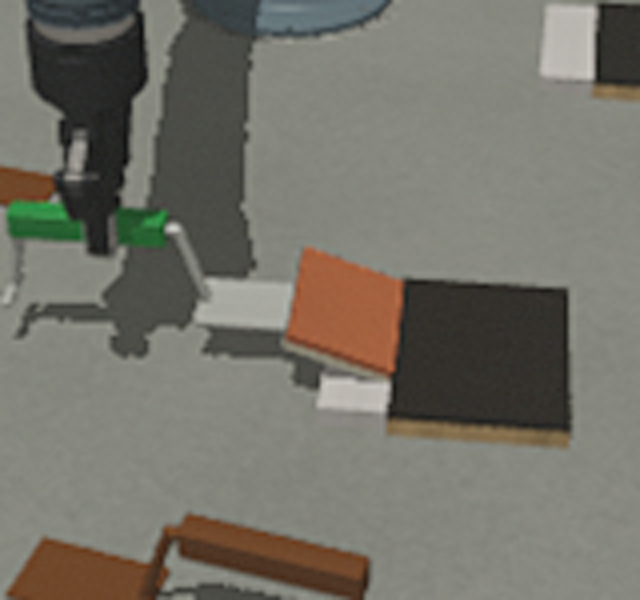

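The tile at about (345,312) is tilted roughly 20° on the blade at (250,303), with its far edge against the step at (395,330). I'll continue along the arc.

step_arm(
  plan=[
    [0.01,[0.004,0,-0.007],[0,0,0]],
    [0.01,[0.005,0,-0.007],[0,0,0]],
    [0.01,[0.0065,0,-0.0065],[0,0,0]],
    [0.01,[0.0075,0,-0.005],[0,0,0]],
    [0.01,[0.008,0,-0.004],[0,0,0]],
    [0.01,[0.0085,0,-0.0025],[0,0,0]],
    [0.01,[0.005,0,-0.001],[0,0,0]],
    [0.01,[0.005,0,0],[0,0,0]],
    [0.01,[0,0,0],[0,0,0]],
  ],
)

```text
clock: 8.2
position: [546.3, -108.2, 282.5]
orientation: [0.767, 0.641, -0.0, -0.0]
contact_force: [0.6, -0.2, -1.3]
grip_width: 15.6
grasp_force: 120.0
```

Run:
```python
from m import *
O=np.array([583.5,38.4]);X=np.array([-.179,-.984]);Y=np.array([.984,-.179])
s=sense();q=s["position"][:2]-O;print("tcp",q@X,q@Y,s["position"][2],s["contact_force"])
p=snapshot("scene");cr=p["color"][140:290,180:340,::-1];cv2.imwrite("pics/scene3.png",cv2.resize(cr,None,fx=4,fy=4,interpolation=cv2.INTER_CUBIC))
```

```text
tcp 150.91361126867068 -10.410656156698971 282.50537083476416 [ 0.6053162  -0.22047966 -1.29918322]
```

View pics/scene3.png

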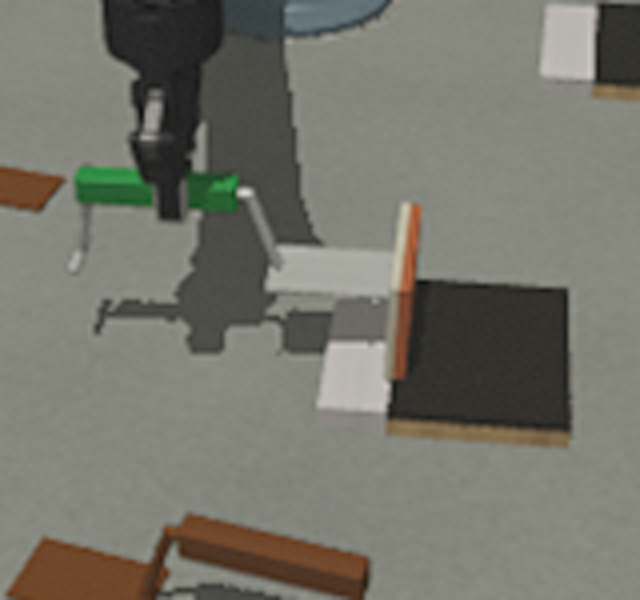

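The tile is now nearly vertical at (400,290), with the blade tip against its back. I'll push it on past the balance point and look again.

step_arm(
  plan=[
    [0.01,[0.005,0,0],[0,0,0]],
    [0.01,[0.005,0,0],[0,0,0]],
    [0.01,[0.005,0,0],[0,0,0]],
    [0.01,[0.005,0,0],[0,0,0]],
    [0.01,[0.005,0,0],[0,0,0]],
    [0.01,[0.005,0,0],[0,0,0]],
    [0.01,[0,0,0],[0,0,0]],
    [0.01,[0,0,0],[0,0,0]],
    [0.01,[0,0,0],[0,0,0]],
  ],
)

```text
clock: 9.38
position: [551.6, -79.6, 282.6]
orientation: [0.768, 0.64, -0.0, 0.0]
contact_force: [0.7, 0.4, -1.9]
grip_width: 16.4
grasp_force: 120.0
```

Run:
```python
from m import *
O=np.array([583.5,38.4]);X=np.array([-.179,-.984]);Y=np.array([.984,-.179])
s=sense();q=s["position"][:2]-O;print("tcp",q@X,q@Y,s["position"][2],s["contact_force"])
p=snapshot("scene");cr=p["color"][140:290,180:340,::-1];cv2.imwrite("pics/scene4.png",cv2.resize(cr,None,fx=4,fy=4,interpolation=cv2.INTER_CUBIC))
```

```text
tcp 121.81426291696617 -10.269559428603719 282.63402693201346 [ 0.68371456  0.35343235 -1.93407417]
```

View pics/scene4.png

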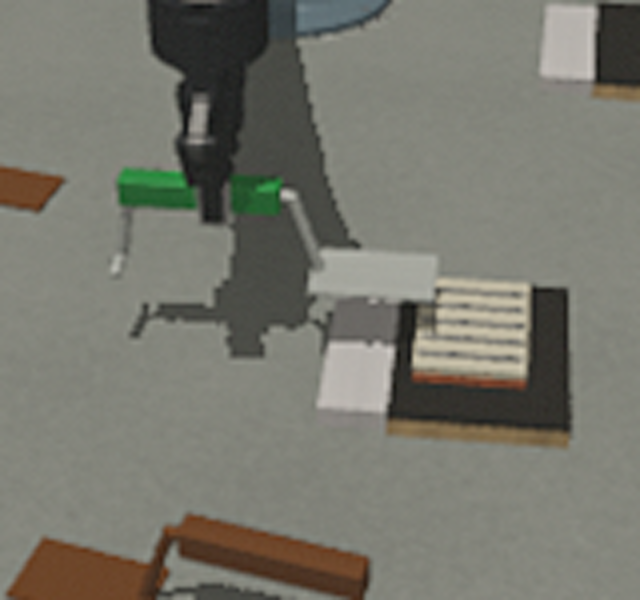

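The tile lies flat on the mat at about (472,332), ribbed back up. Now I'll back off and set the spatula down.

step_arm(
  plan=[
    [0.01,[-0.02,0,-0.004],[0,0,0]],
    [0.01,[-0.04,0,0],[0,0,0]],
    [0.01,[-0.04,0,0],[0,0,0]],
    [0.01,[-0.04,0,0],[0,0,0]],
    [0.01,[0,0,0.025],[0,0,0]],
    [0.01,[0,0,0.025],[0,0,0]],
    [0.01,[0,0,0.012],[0,0,0]],
    [0.01,[0,0,0.004],[0,0,0]],
    [0.01,[0,0,0],[0,0,0]],
  ],
)

```text
clock: 10.55
position: [527.0, -216.9, 221.1]
orientation: [0.768, 0.641, 0.0, 0.0]
contact_force: [0.2, 0.3, -2.0]
grip_width: 16.2
grasp_force: 120.1
```

Run:
```python
from m import *
s=sense();print(s["position"],s["contact_force"],s["moment"])
p=snapshot("scene");cr=p["color"][140:290,150:310,::-1];cv2.imwrite("pics/scene5.png",cv2.resize(cr,None,fx=4,fy=4,interpolation=cv2.INTER_CUBIC))
```

```text
[ 527.00773685 -216.89134424  221.11193643] [ 0.21428991  0.2945944  -1.97094715] [-0.02791198 -0.03678261 -0.03552711]
```

View pics/scene5.png

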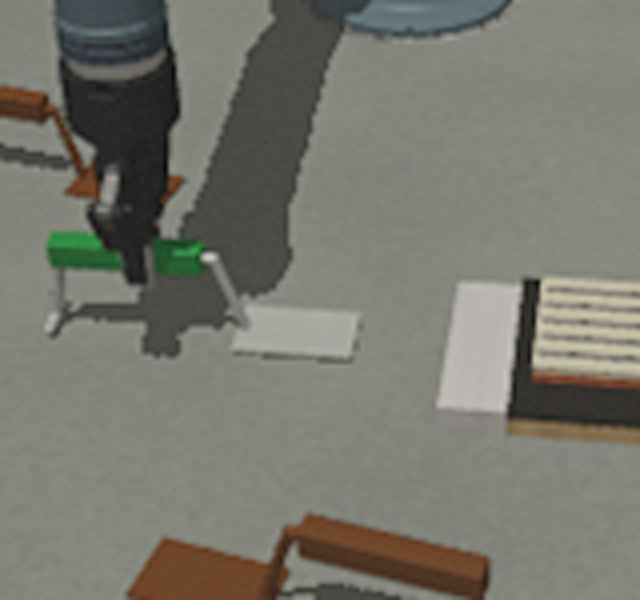

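The spatula is held level at (200,280), a few mm above clear table, and the tile is flat at (590,330). I'll lower the last bit.

step_arm(
  plan=[
    [0.01,[0,0,0.0015],[0,0,0]],
    [0.01,[0,0,0.001],[0,0,0]],
    [0.01,[0,0,0],[0,0,0]],
  ],
)

```text
clock: 10.98
position: [526.7, -217.0, 218.4]
orientation: [0.768, 0.641, 0.0, 0.0]
contact_force: [-0.4, 0.4, -1.3]
grip_width: 16.4
grasp_force: 120.1
```

step_arm(
  plan=[
    [0.01,[0,0,0.001],[0,0,0]],
    [0.01,[0,0,0],[0,0,0]],
  ],
)

```text
clock: 11.22
position: [526.8, -217.1, 218.2]
orientation: [0.768, 0.641, -0.0, 0.0]
contact_force: [-2.1, 0.1, 5.6]
grip_width: 16.0
grasp_force: 121.2
```

Contact force is now 5.6 N, so it stands on the table. I'll release and rise.

step_arm(
  plan=[
    [0.03,[0,0,0],[0,0,0]],
    [0.05,[0,0,0],[0,0,0]],
    [0.085,[0,0,0],[0,0,0]],
    [0.085,[0,0,0],[0,0,0]],
    [0.085,[0,0,0],[0,0,0]],
    [0.085,[0,0,-0.02],[0,0,0]],
    [0.085,[0,0,-0.04],[0,0,0]],
    [0.085,[0,0,-0.05],[0,0,0]],
    [0.085,[0,0,-0.05],[0,0,0]],
    [0.085,[0,0,0],[0,0,0]],
    [0.085,[0,0,0],[0,0,0]],
  ],
  force=20,
)

```text
clock: 12.6
position: [526.4, -216.8, 378.0]
orientation: [0.768, 0.641, -0.0, 0.001]
contact_force: [-0.4, 0.2, -0.5]
grip_width: 85.2
grasp_force: 0.0
```

Run:
```python
from m import *
p=snapshot("scene");cr=p["color"][140:290,150:310,::-1];cv2.imwrite("pics/scene6.png",cv2.resize(cr,None,fx=4,fy=4,interpolation=cv2.INTER_CUBIC))
```

```text
(no output)
```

View pics/scene6.png

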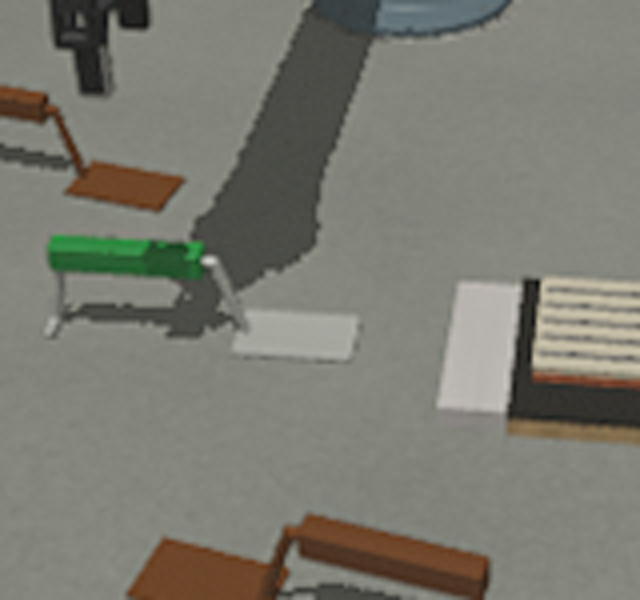

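The spatula stands released, with its blade at (297,335) and its foot at (55,325). The tile is flat and the gripper is clear.

```bash
python3 -c "
from rig import *
print(finish_job())"
```

```text
the job is handed in; nothing more can be done
None
```

I flipped the terracotta tile with the green-handled spatula: it now lies flat on the black mat, ribbed back up. The spatula stands released on its blade and prop leg, the grey tile was left alone, and I handed the job in at about 12.6 s; no verdict came back.

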